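Unload a welded test plate down the chute

ROBOT

A 6-joint arm with a two-finger parallel gripper is mounted at the origin on the work surface. World frame = base frame: x ahead of the robot, y to its left, z up, the work surface at z = 0. Lengths are in m, angles in degrees, forces in N, time in s.
With the tool pointing down it reaches from about 0.275 to 0.725 m from the base axis. Payload 5.6 kg.
Tool frame: the origin (TCP) lies at the very end of the fingers, on their centre line; the grasp point (between the pads) lies 19 mm behind it; z points along the fingers, y is the line along which they close (so a half turn about z gives the same grasp; the last joint's range is limited). The gripper opens to 85 mm and grips with 20 to 120 N. Pads are 22 mm wide; open, the fingers measure 114 mm over their backs; the gripper's body (76 mm by 85 mm) begins 54 mm behind the grasp point. The pads swing forward as they close: fully open they stand 13 mm farther back than shut.
Start: joints at [87.41, 14.616, 6.199, 0, -81.583, -16.306], TCP at [0.178, 0.52, 0.231] pointing down, gripper open.
Joint ranges: [-168.99, 168.99], [-69.2, 112.95], [-62.41, 85.93], [-164.36, 98.24], [-168.68, -3.75], [-174.98, 174.98]. Speed limits (degrees/s): [147.25, 147.25, 180, 180, 180, 180].

INTERFACE

Orientations are given as a 3x3 rotation matrix whose columns are the frame's x, y, z axes.
In Python, from plant import robot gives the robot as it stands. Calls block until the motion is done:
- robot.move_pose(position, orientation): joint-space move of the TCP to a pose.
- robot.line_to(position, feed=0.15, ori=None, max_force=None): straight line of the TCP; ori=None keeps the orientation; feed is the mean speed in m/s. With max_force (N) it stops when the force on the tool has changed by that much, and returns True; else False.
- robot.goto_joints(angles): joint-space move.
- robot.gripper_to(opening, squeeze=None): finger opening in m; squeeze is the grip in N (None keeps the last); returns when the fingers have stopped.
- robot.dwell(seconds).
- robot.inverse_kinematics(position, orientation): joint angles nearest the present ones, or None.
- robot.read_camera(name): name is "scene" or "top"; returns the picture (384x512x3 uint8, red, green, blue); there is no depth.
- robot.calibration(name): a dict with "intrinsics" (3x3 intrinsics, pixels), "D" ([k1, k2, p1, p2, k3] as OpenCV has them; the pictures are not rectified), "R" (3x3) and "t" (3): a world point X has camera coordinates R X + t. Camera axes: x right, y down, z forward; pixel columns grow to the right and rows downward; lengths in m; the calibration is good to about 2 mm. A picture is of the moment at which its call begins. calibration takes no time and is no camera call.
A pose or a line that the arm cannot do raises robot.PlanningError and nothing moves.
- robot.finish_job(): hands the job in; it is judged then, once.
Trained networks look in the newest picture that a camera, given by its name, has taken for a name from the list of things; names that differ only in an ending like _2 or _b are one class to them, and where a whole thing is asked for, a point or a joint stands for the part that bears it (a point fixed in the world has none). Each returns a list of dicts, best first, with "p" (0 to 1); they miss things now and then, are a little off and sometimes report something else, mostly with a low value. They report only what shows in the picture. A call takes as long as a camera call. They do not tell look-alikes from the thing itself.
- robot.boxes_of(label, camera): "pixel" ([column, row] in pixels, amid what is visible of it).
- robot.tip_of(label, camera): "pixel" ([column, row] in pixels: a listed point, or the origin of a listed thing).
Readings, each from a call of its own:
- robot.get_time_s(): time.
- robot.get_q(): joint angles.
- robot.get_dq(): joint speeds.
- robot.get_joint_efforts(): joint torques, N m.
- robot.get_ee_pos(): TCP position.
- robot.get_tool_rot(): TCP orientation.
- robot.get_contact_force(): force on the tool from outside, world axes, zero at the start.
- robot.get_ft_torque(): the same for the moment, N m.
- robot.get_width(): finger opening in m.
- robot.get_gripper_force(): force on a finger pad.
Only numpy, scipy, OpenCV 4.12 (cv2) and the standard library are available. Lean on these libraries where they do the work, as an engineer would, in place of code of your own. Each camera call takes 0.05 s, during which the arm holds its last target. There are 200 camera calls.

TASK

The seam on the test plate is finished: swing the red stop clear of the plate by its black knob, then lay closed fingertips softly on the plate and slide it along its nest and off the ledge, so that it runs down the chute and lies flat, seam up, in the catch tray. While it slides press only as hard as it takes to carry it along (above 20 N it gets scored); never pick it up, leave the stop swung clear, and do not disturb the tools lying around.

Things in the scene. Friction and masses are not known exactly. Their poses are not given: they have to be found in the camera images.
- fixture: Welding fixture on levelling screws: riser with level steel top plate (nest), aluminium chute and catch tray, 440 mm long. Origin straight below the ledge (front edge of the top plate), on the centre line, at the underside of its base, 13 to 25 mm above the bench as levelled. x: the way the plate slides, nest to chute; y: to its left; z up. Top plate: z 135 mm, x -135 to 0, 115 mm wide
- nest (a point): Middle of the nest floor (fixture x -67.5, y 0, z 135 mm). Around it, all 6 mm high like the plate, so only the plate's upper face can be reached: fixed fence (face at fixture y +30, x -118 to -35 mm), rail (face y -31; its brass spring plunger at x -70 presses the plate to the fence with 8 N and so drags on it) and rear stop (face x -118.5)
- tray (a point): Middle of the catch tray's level floor (fixture x 210, y 0, z 10 mm). Tray: x 137 to 284 mm, 78 mm wide inside, walls to z 45 mm. The chute leads to it from just under the ledge (x 0, z 117 mm) at 38 degrees down, cheeks 42 mm high, same width
- coupon: Welded test plate, bright, 90 x 60 x 6 mm, 0.2-0.31 kg, weld bead between bluish bands along its top. Origin: centre of underside; x along the 90 mm length (at first as fixture x), z up. Starts in the nest, front edge 25 to 28 mm short of the ledge. Steel on steel friction 0.2 to 0.3; fingertips 0.7 or more: some 11 N straight down carries it. Tips over the ledge by itself once its middle is past
- stop (a joint): Angle of the red swing stop about its upright pivot, rad. Near 0 its short red finger lies just in front of the plate and blocks it; at 1.57 (a quarter turn anticlockwise seen from above) the finger points along the chute, beside the plate's path. End of travel 1.65. Stiff: takes about 8 N at the knob; stays where it is left
- pivot (a point): Pivot axis of the stop at nest floor height, on the corner of the ledge: fixture x -17.5, y +46, z 135 mm. Upright axis
- stop_knob (a point): Centre of the stop's black knob, an upright cylinder 18 mm across, 26 mm high, at fixture z 167 mm (its red arm's top is 16 mm below this point). Goes round the pivot at 60 mm radius; at joint 0 it is seen from the pivot 20 degrees anticlockwise of fixture x. Grasp it from above
- jig_plate: Grey jig plate fixed to the bench under the fixture, 470 x 155 x 10 mm, turned as the fixture; origin at the centre of its underside, 65 mm ahead (along x) of the ledge
- brush: Bystander: wire brush with a wooden back, lying bristles up, 205 x 28 x 40 mm, origin at its underside
- chuck_key: Bystander: steel T-handled chuck key lying flat, 115 x 100 x 16 mm, origin at its underside
- sleeve: Bystander: turned steel sleeve standing on end, 60 mm in diameter, 55 mm high, origin at the centre of its underside
There are look-alikes about, which are no part of the job. What is meant by the coupon is not brown, and is the smaller of those in its own colour.

How it is judged (in metres and radians):
On the way, in this order (a step that is already met when the one before it is completed fails the run):
1. the stop is swung clear while the plate still lies in the nest (value of joint stop above 1.25 rad and x of coupon in the frame of fixture below -0.05 m and z of coupon in the frame of fixture above 0.13 m), for 0.2 s.
2. the plate has gone over the ledge into the chute (x of coupon in the frame of fixture above 0.03 m and z of coupon in the frame of fixture below 0.125 m and value of joint stop above 1.25 rad).
At the end, for the whole second after the job is handed in: The plate lies at rest in the catch tray, flat on its floor (within 0.2 rad) and seam up, and the stop is still swung clear (joint above 1.25 rad) (x of coupon in the frame of fixture between 0.16 and 0.26 m and y of coupon in the frame of fixture between -0.03 and 0.03 m and z of coupon in the frame of fixture below 0.03 m and angle between coupon's own z axis and vertical below 0.2 rad and linear speed of coupon below 0.02 m/s and value of joint stop above 1.25 rad); the robot touches nothing.
It fails at once if the plate is dragged along under more than 20 N (contact force between any of the fingers, the arm and coupon above 20 N and distance of coupon from where it was at the start of the episode above 0.003 m).
It fails at once if the fingers or arm hit or press the plate with more than 40 N (contact force between any of the fingers, the arm and coupon above 40 N).
It fails at once if the plate is picked up (its centre more than 15 mm above the nest floor) (z of coupon in the frame of fixture above 0.15 m).
It fails at once if the brush, the chuck key or the sleeve is moved by more than 20 mm (distance of any of brush, chuck_key, sleeve from where it was at the start of the episode above 0.02 m).
It also fails if it takes over 64 s, if anything falls off the work surface, if the arm or the gripper's body presses on something with over 40 N, if the wrist force passes 120 N, or if a joint passes its speed limit or range.

## Working session

There is one attempt and no reset: what is moved stays moved. The work goes in short steps, each a Python script; the robot and the scene stay as the last script left them, time stands still between calls to the robot, and variables do not carry over. Pictures are saved under pics/ and viewed, at most 10 in all, crops included, and the job is handed in when it is done.

```bash
mkdir -p pics; ls; python3 - <<'E'
from plant import robot
import cv2,numpy as np
for c in("scene","top"):
    im=robot.read_camera(c); cv2.imwrite(f"pics/{c}0.png",im[:,:,::-1])
    k=robot.calibration(c); print(c,{a:np.round(b,4).tolist() for a,b in k.items()})
    for l in("fixture","nest","tray","coupon","pivot","stop_knob","jig_plate","brush","chuck_key","sleeve"):
        print(l,[(np.round(d["pixel"],1).tolist(),round(d["p"],2)) for d in robot.tip_of(l,c)])
print(robot.get_time_s(),robot.get_contact_force())
E
```

```text
pics
scene {'intrinsics': [[423.8776, 0.0, 260.3143], [0.0, 423.8776, 194.473], [0.0, 0.0, 1.0]], 'D': [0.0435, 0.0, 0.0, 0.0, 0.0], 'R': [[-0.2083, 0.978, -0.0097], [0.5661, 0.1125, -0.8167], [-0.7976, -0.1756, -0.5771]], 't': [0.0268, -0.1896, 1.4706]}
fixture [([242.9, 241.7], 0.78), ([155.1, 237.1], 0.55)]
nest [([271.6, 201.6], 0.69)]
tray [([156.6, 237.2], 0.75)]
coupon [([273.4, 203.1], 0.86), ([267.0, 335.5], 0.86), ([310.1, 203.5], 0.66)]
pivot [([251.6, 212.3], 0.84)]
stop_knob [([218.1, 204.9], 0.59)]
jig_plate [([220.6, 247.5], 0.93)]
brush [([158.0, 283.6], 0.93)]
chuck_key []
sleeve [([220.9, 249.0], 0.71), ([338.4, 241.2], 0.66)]
top {'intrinsics': [[393.5195, 0.0, 259.1878], [0.0, 393.5195, 191.2106], [0.0, 0.0, 1.0]], 'D': [0.0163, 0.0, 0.0, 0.0, 0.0], 'R': [[0.0028, -0.9995, -0.0308], [-0.9942, 0.0005, -0.1077], [0.1077, 0.0309, -0.9937]], 't': [0.1097, 0.5749, 0.9831]}
fixture [([283.5, 197.5], 0.82)]
nest [([255.6, 199.8], 0.93)]
tray [([363.4, 192.6], 0.63)]
coupon [([250.1, 201.2], 0.92), ([337.8, 144.9], 0.57), ([248.8, 119.2], 0.56), ([276.0, 176.7], 0.46)]
pivot [([273.6, 179.5], 0.69)]
stop_knob [([300.5, 162.4], 0.64)]
jig_plate []
brush [([252.6, 199.1], 0.55)]
chuck_key [([304.6, 250.2], 0.91)]
sleeve [([196.3, 226.5], 0.85)]
1.1 [1.20077546 0.73178229 0.08969497]
```

```bash
python3 - <<'E'
import cv2
a=cv2.imread("pics/top0.png");cv2.imwrite("pics/topb.png",cv2.resize(a[90:290,150:410],None,fx=3,fy=3,interpolation=2))
a=cv2.imread("pics/scene0.png");cv2.imwrite("pics/sceneb.png",cv2.resize(a[150:350,110:376],None,fx=3,fy=3,interpolation=2))
E
```

```text
(no output)
```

View pics/topb.png

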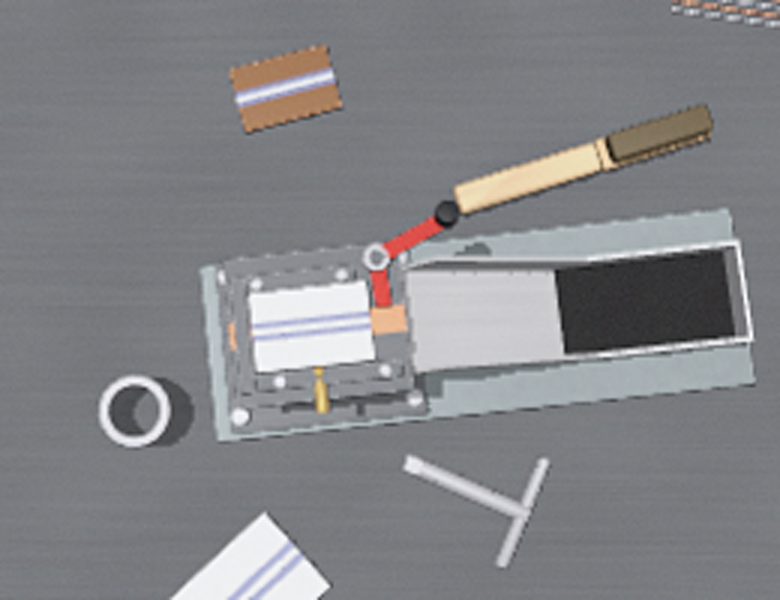

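View pics/sceneb.png

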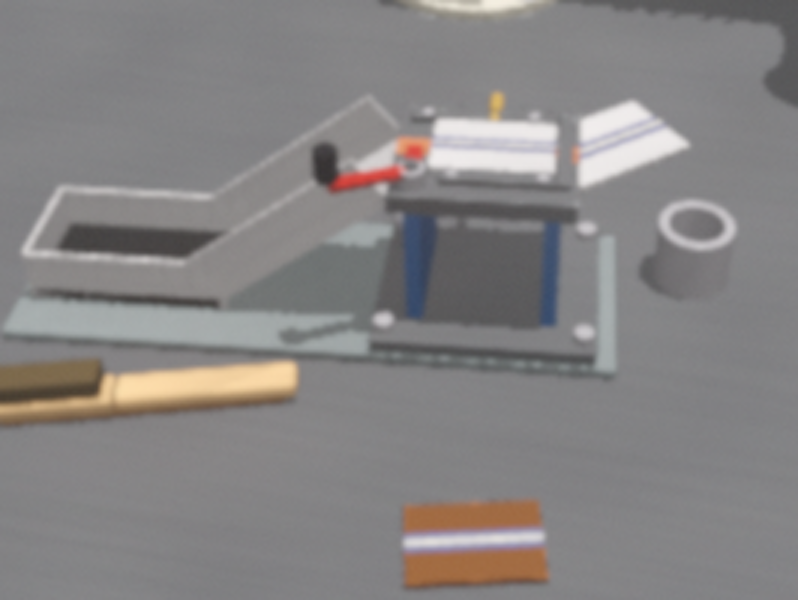

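Top view: the candidates for the coupon are the bright plate in the nest at (254,199), a brown one at (245,119), and a larger bright one at about (235,280). The nest plate fits: it isn't brown, it is the smaller bright one, and the enlarged crop shows it sitting between the fence and plunger with the red finger in front. The knob is at (299,161) top / (218,204) scene. Next I fit the fixture pose from both views.

```bash
cat > fit.py <<'E'
from plant import robot
import cv2,numpy as np
from scipy.optimize import least_squares
C={c:robot.calibration(c) for c in("scene","top")}
def proj(c,P):
    k=C[c];return cv2.projectPoints(np.float64(P).reshape(-1,3),cv2.Rodrigues(np.array(k["R"]))[0],np.array(k["t"],float),np.array(k["intrinsics"]),np.array(k["D"]))[0].reshape(-1,2)
def model(p):  # x,y,yaw,z0,joint,front
    x,y,a,z0,j,f=p
    kb=lambda z:[-.0175+.06*np.cos(j+.349),.046+.06*np.sin(j+.349),z]
    cp=[[f,.03,.141],[f,-.03,.141],[f-.09,-.03,.141],[f-.09,.03,.141]]
    top=cp+[kb(.180),[.284,.039,.045],[.284,-.039,.045],[0,-.0575,.135],[-.0675,0,.135],[-.0175,.046,.135]]
    sc=cp+[kb(.167),[.284,.039,.045],[.284,-.039,.045],[.137,.039,.045],[.137,-.039,.045],[-.0175,.046,.135]]
    R=np.array([[np.cos(a),-np.sin(a),0],[np.sin(a),np.cos(a),0],[0,0,1]])
    w=lambda P:np.array(P)@R.T+[x,y,z0]
    return w(top),w(sc)
T=np.array([[368,282],[374,358],[257,371],[249,294],[447,212],[736,244],[748,340],[425,412]])/3+[150,90]-1/3
T=np.vstack([T,[255.6,199.8],[273.6,179.5]])
S=np.array([[428,170],[434,120],[556,124],[555,173],[325,163],[27,250],[62,187],[185,262],[213,197]])/3+[110,150]-1/3
S=np.vstack([S,[251.6,212.3]])
def res(p):
    a,b=model(p);return np.r_[(proj("top",a)-T).ravel(),(proj("scene",b)-S).ravel(),(p[3]-.019)/.004,(p[5]+.0265)/.0015]
if __name__=="__main__":
    r=least_squares(res,[.5,-.05,-1.6,.019,0,-.0265],loss="soft_l1",x_scale=[.01,.01,.1,.01,.1,.001])
    print(r.x.round(4),r.cost);print(res(r.x)[:-2].reshape(-1,2).round(1).tolist());np.save("fit.npy",r.x)
    print(np.sqrt(np.diag(np.linalg.inv(r.jac.T@r.jac))).round(4))
E
python3 fit.py
```

```text
[ 0.5517  0.0485 -1.4639  0.0117  0.06   -0.0267] 36.675595017723424
[[-0.7, 0.1], [0.2, 1.0], [-0.4, 0.9], [-0.2, 0.4], [0.3, 0.1], [-0.2, 0.8], [0.3, -0.3], [-3.8, -6.0], [-0.3, -0.8], [1.3, -2.7], [-0.7, -1.5], [0.4, -0.7], [-0.2, -0.0], [-0.9, -0.3], [-0.3, 0.5], [-0.4, 0.3], [-0.0, 0.7], [9.5, 0.0], [8.4, 0.7], [-5.2, -1.0]]
[0.001  0.0009 0.0051 0.0012 0.0361 0.001 ]
```

```bash
sed -i 's/^def res/W=np.ones((20,1));W[[7,17,18]]=0\ndef res/; s/return np.r_\[.*/E=np.vstack([proj("top",a)-T,proj("scene",b)-S])*W;return np.r_[E.ravel(),(p[3]-.017)\/.003,(p[5]+.0265)\/.0015]/' fit.py; python3 fit.py
cat > h.py <<'E'
from plant import robot
import numpy as np
p=np.load("fit.npy")
def F(x,y,z):
    c,s=np.cos(p[2]),np.sin(p[2]);return np.array([p[0]+c*x-s*y,p[1]+s*x+c*y,p[3]+z])
def ori(a): # tool y axis at world yaw a, z down
    y=np.array([np.cos(a),np.sin(a),0]);z=np.array([0,0,-1.]);return np.column_stack([np.cross(y,z),y,z])
def knob(j,z): return F(-.0175+.06*np.cos(j+.349),.046+.06*np.sin(j+.349),z)
def kori(j,flip): return ori(p[2]+j+.349+np.pi/2+flip*np.pi)
E
python3 - <<'E'
from h import *
print(knob(p[4],.167))
for f in(0,1):
  for j in(p[4],.8,1.5): print(f,j,np.round(robot.inverse_kinematics(knob(j,.156),kori(j,f)),0))
for f in (0,1): print(np.round(robot.inverse_kinematics(F(-.07,0,.16),ori(p[2]+f*np.pi)),0),np.round(robot.inverse_kinematics(F(-.07,0,.16),ori(p[2]+np.pi/2+f*np.pi)),0))
E
```

```text
[ 0.5522  0.0495 -1.4649  0.0119  0.0457 -0.026 ] 11.654263522393721
[[-0.8, -0.1], [0.0, 0.7], [-0.5, 0.6], [-0.4, 0.1], [0.1, 0.2], [-0.6, 0.7], [-0.1, -0.3], [-0.0, -0.0], [-0.7, -1.0], [0.9, -2.9], [-0.7, -1.4], [0.5, -0.6], [-0.1, 0.1], [-0.8, -0.1], [0.0, 0.4], [-0.1, 0.4], [0.3, 0.7], [0.0, 0.0], [0.0, 0.0], [-4.8, -0.9]]
[0.0009 0.0009 0.0051 0.0012 0.036  0.001 ]
[0.6248453  0.01915182 0.178896  ]
0 0.045707522544776814 [  16.   24.   11.    0.  -77. -167.]
0 0.8 [  18.   28.   17.    0.  -79. -126.]
0 1.5 [ 22.  28.  17.   0. -79. -90.]
1 0.045707522544776814 [ 16.  24.  11.   0. -77.  13.]
1 0.8 [ 18.  28.  17.   0. -79.  54.]
1 1.5 [ 22.  28.  17.   0. -79.  90.]
[ 28.  17.   1.   0. -74.  68.] [ 28.  17.   1.   0. -74. 158.]
[  28.   17.    1.    0.  -74. -112.] [ 28.  17.   1.   0. -74. -22.]
```

```bash
python3 - <<'E'
from h import *
import cv2
j0=p[4]
robot.move_pose(knob(j0,.26),kori(j0,1)); robot.gripper_to(.05)
robot.line_to(knob(j0,.205),.1)
print("hit",robot.line_to(knob(j0,.160),.05,max_force=6), robot.get_ee_pos())
robot.gripper_to(0.0,30); print("w",robot.get_width(),robot.get_contact_force())
im=robot.read_camera("scene");cv2.imwrite("pics/grip.png",cv2.resize(im[130:280,150:350,::-1],None,fx=3,fy=3))
print(robot.get_time_s())
E
```

```text
hit False [0.62510187 0.0191746  0.17234827]
w 0.016621109392438906 [-2.31829407  0.18590718  1.10326009]
6.125
```

View pics/grip.png

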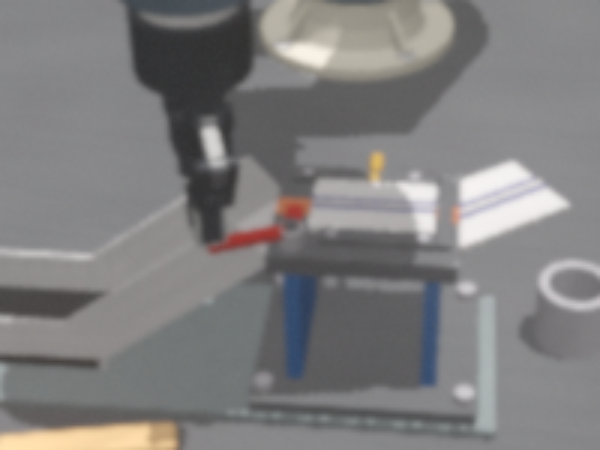

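The fingers hold the knob (width 16.6 mm), and the picture shows them around it at about crop (208,225). I'll swing it along the arc now.

```bash
python3 - <<'E'
from h import *
import cv2
d=robot.get_ee_pos()-knob(p[4],.160)
for j in np.linspace(p[4],1.5,10)[1:]:
    robot.line_to(knob(j,.160),.06,ori=kori(j,1)); print(round(j,2),np.round(robot.get_contact_force(),1),round(robot.get_width(),4))
robot.gripper_to(.04); print(np.round(robot.get_contact_force(),1))
robot.line_to(knob(1.5,.24),.12)
robot.gripper_to(0.,20)
robot.move_pose(F(-.2,.1,.25),ori(p[2]+np.pi/2))
for c in("scene","top"):
    im=robot.read_camera(c)[:,:,::-1];cv2.imwrite(f"pics/{c}1.png",im)
    print([(np.round(d["pixel"],1).tolist(),round(d["p"],2)) for d in robot.tip_of("stop_knob",c)])
a=cv2.imread("pics/top1.png")[130:250,190:390]; b=cv2.imread("pics/scene1.png")[150:270,150:350]
cv2.imwrite("pics/both1.png",cv2.resize(np.vstack([a,b]),None,fx=2.5,fy=2.5,interpolation=2))
print(robot.get_time_s())
E
```

```text
0.21 [-4.1  0.3  4.5] 0.0168
0.37 [-4.   0.   3.7] 0.0167
0.53 [-5.6 -1.6  5.1] 0.017
0.69 [-6.1 -1.2  5.4] 0.0168
0.85 [-6.7 -0.4  5.4] 0.0169
1.02 [-7.  -1.7  4.5] 0.0169
1.18 [-6.5 -1.5  5.8] 0.0165
1.34 [-6.6 -1.9  6.3] 0.0165
1.5 [-6.1 -3.1  6.2] 0.0168
[-0.6  0.3  0.3]
[]
[([264.0, 149.8], 0.64)]
11.725
```

View pics/both1.png

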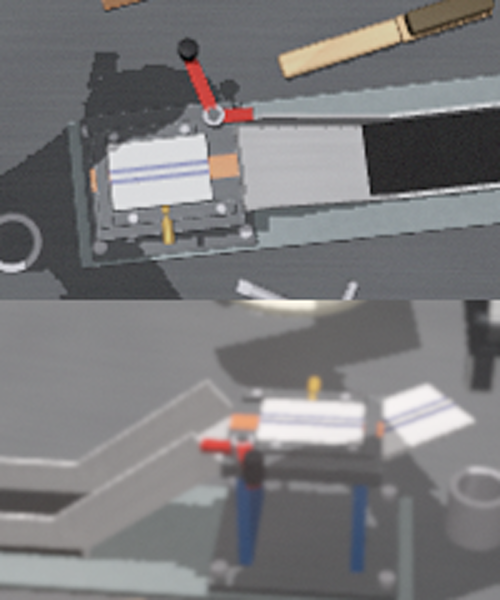

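The red finger now points along the chute, clear of the plate's path, at crop (240,115), and the plate still lies in the nest. Next I press on it and measure the stiffness.

```bash
python3 - <<'E'
from h import *
o=ori(p[2]+np.pi/2+np.pi)
robot.move_pose(F(-.092,0,.22),o)
robot.line_to(F(-.092,0,.165),.08); robot.dwell(.3)
f0=np.mean([robot.get_contact_force() for _ in range(5)],0); np.save("f0.npy",f0); print(f0)
print(robot.line_to(F(-.092,0,.125),.012,max_force=4)); robot.dwell(.2)
q=robot.get_ee_pos(); print(q,q[2]-p[3],robot.get_contact_force()-f0)
z=q[2]
for i in range(8):
    f=(robot.get_contact_force()-f0)[2]
    print(round(z*1e3,2),round(f,2), robot.get_ee_pos()[2].round(5))
    if f>12: break
    z-=.0003; robot.line_to([q[0],q[1],z],.01); robot.dwell(.15)
print(robot.get_time_s(),robot.get_width())
E
```

```text
[-1.27422103  0.74681089 -0.12343751]
True
[0.54247103 0.14102246 0.1542172 ] 0.14232120394279035 [ 1.10870724 -0.3076719   6.1290283 ]
154.22 6.13 0.15422
153.92 5.77 0.15422
153.62 7.17 0.15423
153.32 7.47 0.15419
153.02 9.29 0.15419
152.72 11.35 0.15417
152.42 12.61 0.15416
19.9333 -0.0001307391874878859
```

```bash
cat > slide.py <<'E'
from h import *
import sys,cv2
def slide(x0,x1,z,target=12.5,n=None):
    f0=np.load("f0.npy"); n=n or int(round((x1-x0)/.005))
    for x in np.linspace(x0,x1,n+1)[1:]:
        q=F(x,0,0);q[2]=z; robot.line_to(q,.03)
        f=robot.get_contact_force()-f0
        print(round(x,3),"z",round(z*1e3,2),"f",np.round(f,1),np.round(robot.get_ee_pos()-q,4))
        if f[2]>17: z+=.001
        else: z-=np.clip((target-f[2])/5000*.6,-.0006,.0006)
    return z
if __name__=="__main__":
    z=slide(float(sys.argv[1]),float(sys.argv[2]),float(sys.argv[3])); print("z",z)
    im=robot.read_camera("top");cv2.imwrite("pics/s.png",im[:,:,::-1])
    k=[(np.round(d["pixel"],1).tolist(),round(d["p"],2)) for d in robot.tip_of("coupon","top")]
    print(k,robot.get_time_s())
E
python3 slide.py -.092 -.072 .1524
python3 -c "
import cv2;a=cv2.imread('pics/s.png');cv2.imwrite('pics/s1.png',cv2.resize(a[150:250,210:330],None,fx=5,fy=5,interpolation=2))"
```

```text
-0.087 z 152.4 f [-4.9  4.7 13.3] [-0.      0.0015  0.0018]
-0.082 z 152.5 f [-5.2  3.7 12.8] [-0.      0.0015  0.0017]
-0.077 z 152.53 f [-5.   3.8 11.9] [0.     0.0014 0.0016]
-0.072 z 152.46 f [-5.5  3.6 12.4] [0.     0.0014 0.0017]
z 0.15245303906137878
[([231.9, 289.5], 0.77), ([261.0, 198.0], 0.64), ([245.6, 119.2], 0.63)] 21.3
```

View pics/s1.png

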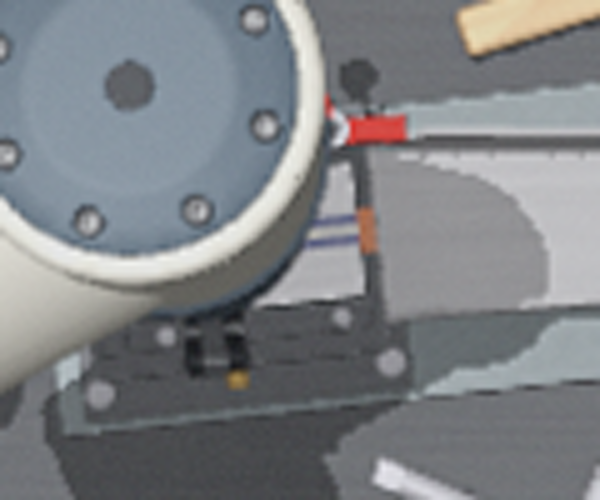

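The plate slides along with the fingers: its front edge, at crop (362,230), is now just short of the ledge. Continuing.

```bash
python3 slide.py -.072 -.012 .15245; python3 -c "
import cv2;a=cv2.imread('pics/s.png');cv2.imwrite('pics/s2.png',cv2.resize(a[150:250,210:410],None,fx=4,fy=4,interpolation=2))"
```

```text
-0.067 z 152.45 f [-5.3  4.6 12.7] [0.0001 0.0014 0.0017]
-0.062 z 152.47 f [-3.7  4.2 13.4] [0.0001 0.0014 0.0017]
-0.057 z 152.58 f [-5.   4.1 11.6] [0.0001 0.0013 0.0016]
-0.052 z 152.46 f [-4.   3.7 12.7] [0.0001 0.0013 0.0017]
-0.047 z 152.48 f [-4.1  3.3 12.2] [0.0002 0.0013 0.0017]
-0.042 z 152.44 f [-4.1  3.6 12.6] [0.0002 0.0009 0.0017]
-0.037 z 152.45 f [-4.3  1.8 12.1] [0.0002 0.0007 0.0017]
-0.032 z 152.4 f [-2.9  2.3 12.1] [0.0004 0.0007 0.0018]
-0.027 z 152.35 f [-2.9  1.9 12.3] [0.0005 0.0006 0.0018]
-0.022 z 152.33 f [-2.   1.4 11.8] [0.0008 0.0005 0.0019]
-0.017 z 152.25 f [-0.6  0.8 11. ] [0.0011 0.0005 0.0019]
-0.012 z 152.06 f [-1.3  1.8 10.9] [0.0013 0.0006 0.0021]
z 0.15187615651173034
[([244.2, 118.9], 0.83), ([232.7, 287.4], 0.71)] 25.2
```

View pics/s2.png

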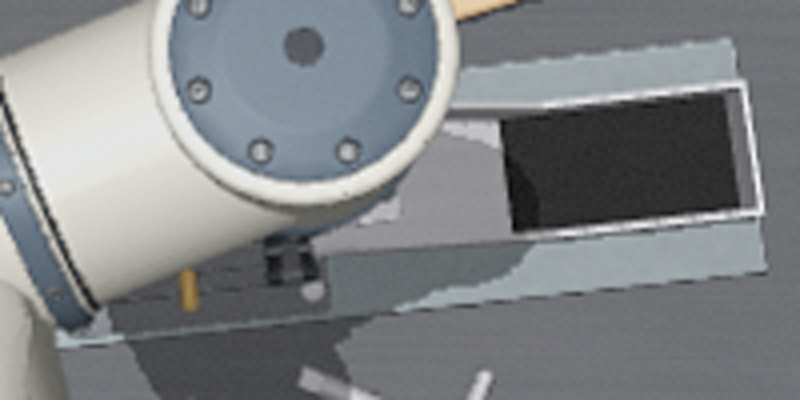

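The plate's front corner shows at crop (398,212), well beyond the ledge over the chute. I'll lift off and let it tip.

```bash
python3 - <<'E'
from h import *
import cv2
q=F(-.012,0,.25); robot.line_to(q,.1)
robot.move_pose(F(-.2,.1,.27),ori(p[2]+np.pi/2+np.pi)); robot.dwell(.5)
for c in("scene","top"):
    im=robot.read_camera(c)[:,:,::-1];cv2.imwrite(f"pics/{c}2.png",im)
    print([(np.round(d["pixel"],1).tolist(),round(d["p"],2)) for d in robot.tip_of("coupon",c)])
a=cv2.imread("pics/top2.png")[130:250,210:410]; b=cv2.imread("pics/scene2.png")[150:270,110:310]
cv2.imwrite("pics/both2.png",cv2.resize(np.vstack([a,b]),None,fx=2.5,fy=2.5,interpolation=2))
print(robot.get_time_s())
print(proj:=None)
E
python3 -c "
from fit import *
from h import F
print(proj('top',F(.21,0,.01)),proj('scene',F(.21,0,.01)))"
```

```text
[([266.6, 335.8], 0.94), ([149.5, 237.7], 0.86), ([311.7, 200.0], 0.76)]
[([231.0, 290.7], 0.94), ([370.6, 190.2], 0.69), ([249.4, 119.1], 0.62)]
28.0167
None
[[363.59447991 191.7580668 ]] [[157.38715922 235.72487112]]
```

View pics/both2.png

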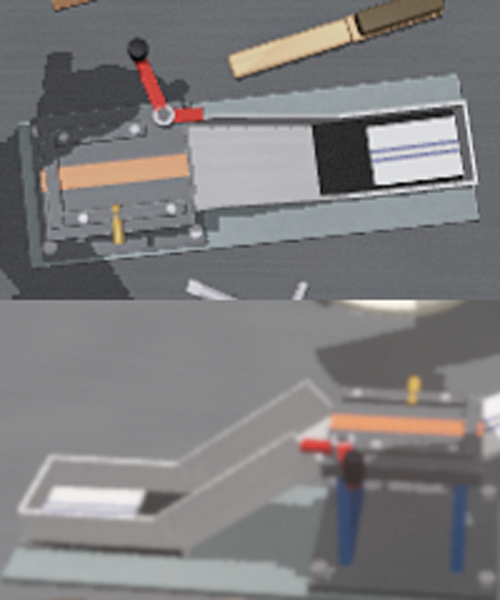

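The plate lies flat, seam up, in the tray at top crop (413,150), with its centre at about fixture x 0.235 m. The stop is still clear, and the robot touches nothing.

```bash
python3 -c "
from plant import robot
print(robot.finish_job())"
```

```text
the job is handed in; nothing more can be done
None
```

The job is handed in: the stop is swung clear, the plate was slid along under about 11–13 N and lies flat, seam up, in the catch tray, and the tools in view had not moved; no verdict was returned.

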